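# Key the grating disc onto a food processor's drive pin and press it home

## Task

The steel grating disc of the food processor is only resting on top of its drive pin, so the lid would not go on. With a fingertip, push the disc round on its stem until the notch beside its hub is over the pin, which is on the same side as the bowl's handle, then press the disc down until it is fully home, just below the bowl's rim. Do not lift the disc at any time, leave everything else where it stands, and draw the hand clear at the end.

Things in the scene. Friction and masses are not known exactly. Their poses are not given: they have to be found in the camera images.
- processor: Compact food processor, fixed: white round motor base (diameter 204 mm, height 60 mm) with a black dial on its side, and a clear bowl with one white loop handle that reaches 142 mm from the axis, 129 mm above the worktop. Origin: on the bowl's vertical axis at worktop height; z up, -x to the dial, -y to the handle. A drive stem stands in the middle of the bowl, under the disc.
- bowl_rim (a point): Centre of the bowl's mouth, at the height of its rim, 130 mm above the worktop; the bowl is 174 mm wide inside and 186 mm outside. The space above the bowl is open, but to its right (y below 0.09 m) a wall cupboard hangs over the worktop from 0.60 m ahead of the robot, its underside 0.46 m up: bring the arm round in front of it.
- drive_pin (a point): Top of the upright steel drive pin: round-topped, diameter 8 mm, on the stem's flange 30 mm from the bowl's axis towards the bowl's handle, top 133.5 mm above the worktop. The disc hides it at the start; it shows through the notch when the notch is over it, and stands about 6 mm out of the disc when that is home.
- disc_centre (a point): Centre of the top face of the disc's steel plate (diameter 162 mm, 3 mm thick, on the bowl's axis). The frame turns with the disc: z up, +x from hub to notch, +y and -y to the two finger holes. Height 137 mm while it rests on the pin, 127 mm when home. Low grating teeth (2 mm) on its +x and -x sides. Turns either way without a stop, with slight drag (0.06 N m); stays where left.
- hub_top (a point): Top of the disc's black hub, a low dome (diameter 38 mm at the foot, 20 mm at the top) on the disc's axis, 7 mm above the plate's top face. The hub is a snug push fit on the stem: the disc does not sink by itself, even with the notch over the pin; about 6 N down, anywhere on the disc, moves it until it stops dead at home. About 10 N would pull it up.
- disc_notch (a point): Middle of the notch at the plate's top face, 30 mm from the disc's centre along the disc's +x. The notch is a window in the plate beside the hub, 19 to 37 mm from the centre and 12 degrees either side of +x, so 12.6 mm wide here (the pin is 8 mm). It is the only such window: the disc goes down in this one position.
- finger_hole_a (a point): Centre of the finger hole on the disc's +y side, at the plate's top face, 53.5 mm from the disc's centre. It goes through the plate, has a black lip, and is a curved window 37 to 70 mm from the centre and 20 degrees either side of +y: 33 mm radially; along the turn 25 mm at its inner edge, 36 mm mid-way, 47 mm at its outer edge. Below it the bowl is empty for 40 mm.
- finger_hole_b (a point): Centre of the other finger hole, on the disc's -y side, 53.5 mm from the disc's centre; same size and shape.
- disc_turn (a joint): Turn of the disc about the vertical axis, rad, growing anticlockwise from above: 0 or 6.283 when the notch is exactly over the pin. It starts between 0.8 and 5.48; either direction may be used.
- grating_disc (a joint): How far the disc has gone down, m: 0 resting on top of the pin, 0.010 fully home, below 0 when lifted.
- processor_lid: Clear lid of the processor lying on the worktop, diameter 184 mm, with a square feed tube 90 mm high; loose, to be left alone. Origin: centre of its underside.
- pusher: White plastic food pusher, 68 x 47 x 115 mm, standing on the worktop; loose, to be left alone. Origin: centre of its underside.
- green_courgette: Half green courgette, 51 x 184 x 39 mm, on the wooden board right of the processor; loose, to be left alone. Origin: centre of its underside.
- yellow_courgette: Yellow courgette, 38 x 224 x 31 mm, on the wooden board; loose, to be left alone. Origin: centre of its underside.
- tomato: Tomato, 71 mm high, on the worktop; loose, to be left alone. Origin: centre of its underside.
- garlic: Garlic bulb, 48 mm high, on the worktop; loose, to be left alone. Origin: centre of its underside.
- mug: Cream mug, 65 x 94 x 53 mm, on the worktop behind the processor; loose, to be left alone. Origin: centre of its underside.
- peeler: Black peeler, 170 x 25 x 18 mm, on the wooden board; loose, to be left alone. Origin: centre of its underside.

How it is judged:
By the outcome, as a careful person would: the job done as asked, in the order asked, and still so for the second after the job is handed in, with the robot touching nothing.
It also fails if it takes over 45 s, if anything falls off the work surface, if the arm or the gripper's body presses on something with over 40 N, if the wrist force passes 120 N, or if a joint passes its speed limit or range.

## Robot

A 6-joint arm with a two-finger parallel gripper is mounted at the origin on a cart in front of the work surface, level with it; the furniture and walls round the work are solid. World frame = base frame: x ahead of the robot, y to its left, z up, the work surface at z = 0. Lengths are in m, angles in rad, forces in N, time in s.
With the tool pointing down it reaches from about 0.35 to 0.975 m from the base axis. Payload 4.9 kg.
Tool frame: the origin (TCP) lies at the very end of the fingers, on their centre line; the grasp point (between the pads) lies r.grip_point_offset behind it (r.grip_point_offset is the distance from the TCP to the grasp point, in m); z points along the fingers, y is the line along which they close (so a half turn about z gives the same grasp; the last joint's range is limited). The gripper opens to 85 mm and grips with 20 to 120 N. Pads are 22 mm wide; open, the fingers measure 114 mm over their backs; the gripper's body (76 mm by 85 mm) begins 54 mm behind the grasp point. The pads swing forward as they close: fully open they stand 13 mm farther back than shut.
Start: joints at [-1.329, 0.053, 1.613, -0, 1.476, -0.119], TCP at [0.221, -0.585, 0.231] pointing down, gripper open.
Joint ranges: [-3.01, 3.01], [-1.01, 2.22], [0.06, 2.58], [-1.02, 4.17], [0.09, 2.62], [-3.14, 3.14]. Speed limits (rad/s): [2.57, 2.57, 3.14, 3.14, 3.14, 3.14].

## Interface

Orientations are given as a rotation vector (axis times angle).
In Python, from workcell import r gives the robot as it stands. The module is installed in compiled form; this text tells all that it offers.
- The arm moves only by the tool send_rows, never from a script. Its argument "deltas" is a list of rows, each an object of numbers: "dx", "dy", "dz": the shift along the tool's x, y, z in mm; "spin": the turn about the tool's z in degrees; "hand": the opening, from -1 (shut) to 1 (fully open). A call has exactly 10 rows; each row shifts and turns the commanded pose from where the row before left it, along the tool's axes as they then stand; what a row does not reach is not made up. A row lasts 1/10 s, in which the tool goes at most 50 mm and 8.59 degrees, less where a joint would pass 70% of its speed; a pose out of reach is approached as far as the arm can. A call is refused whole if a number of a shift passes 50 or a number of a turn 8.59, either way. A call with a gripper value outside its range is refused whole. The fingers move at their own pace and stop on an object; "squeeze" is the grip in N (left out, the last holds). Time passes only in rows, so rows that do not move let the fingers close, or fill a call up. It gives the time, the measured TCP pose, the force, the opening and the grip force at its end, in the units of the state.
- r.sense(): the state, without advancing time (a new reading comes with each control period).
- r.camera(name): name is "scene" or "side" or "wrist"; returns a dict with "img" (400x640x3 uint8, blue, green, red), "fx", "fy", "cx", "cy" (pixels), "k1" (the pictures are not rectified: a ray, as slopes to the right and down, at radius r is drawn at 1 + k1 r^2 times it, then the intrinsics apply), "R" (3x3) and "t" (3): a world point X has camera coordinates R X + t. Camera axes: x right, y down, z forward; pixel columns grow to the right and rows downward; lengths in m; the calibration is good to about 2 mm. A picture is of the moment at which its call begins. There is no depth.
- r.sign_off(): hands the job in; it is judged then, once.
The state is a dict: "time_s": time; "joint_positions": joint angles; "qd": joint speeds; "joint_efforts": joint torques, N m; "position": TCP position; "eef_rot": TCP orientation; "force": force on the tool from outside, world axes, zero at the start; "torque": the same for the moment, N m; "gripper_width": opening from 0.0 (shut) to 1.0 (fully open); "finger_force": force on a finger pad.
Only numpy, scipy, OpenCV 4.12 (cv2) and the standard library are available. Lean on these libraries where they do the work, as an engineer would, in place of code of your own. Each camera call takes 0.05 s, during which the arm holds its last target. There are 200 camera calls.

## Working session

There is one attempt and no reset: what is moved stays moved. The work goes in short steps, Python scripts to look and compute and a tool call to move; the robot and the scene stay as the last step left them, time stands still between calls to the robot, and variables do not carry over. Pictures are saved under pics/ and viewed, at most 10 in all, crops included, and the job is handed in when it is done.

Besides the shell and the picture viewer there is one more tool, called after "Call:" in YAML: its name, and indented under it one key for each argument. send_rows: Moves the arm, as the interface text tells. Its arguments: {"type":"object","properties":{"deltas":{"type":"array"},"squeeze":{"type":"number"}},"required":["deltas"]}

```bash
mkdir -p pics; python3 - <<'E'
from workcell import r
import cv2,numpy as np
s=r.sense();print(s['position'],s['eef_rot'],s['time_s'],r.grip_point_offset)
import pickle
for n in ['scene','side','wrist']:
    c=r.camera(n);pickle.dump(c,open(f'{n}0.pkl','wb'));print(n,c['fx'],c['cx'],c['cy'],c['k1'],-c['R'].T@c['t'],c['R'][2])
    cv2.imwrite(f'pics/{n}0.png',c['img'])
a=[cv2.imread(f'pics/{n}0.png') for n in ['scene','side']]
cv2.imwrite('pics/both.png',cv2.resize(np.vstack(a),(480,600)))
E
```

```text
[ 0.22046783 -0.5841566   0.23005547] [-3.08860862e+00 -5.63245259e-01  2.25122731e-04] 0.0 0.0187
scene 507.17127791378726 323.21853826375997 192.93493893701887 0.0053016630383896654 [-0.040259   -0.85346955  1.23118674] [ 0.38107152  0.57080786 -0.72729835]
side 520.1102135818696 319.8661546052724 192.93268503788906 -0.045855018698153484 [ 0.36941643 -1.13332895  1.0887598 ] [ 0.13294548  0.76152663 -0.63435218]
wrist 338.0045586106655 323.1805991893958 202.31297930164948 -0.03590636306708555 [ 0.28941482 -0.55762961  0.37377878] [-0.27130503 -0.1005968  -0.95722195]
```

View pics/scene0.png

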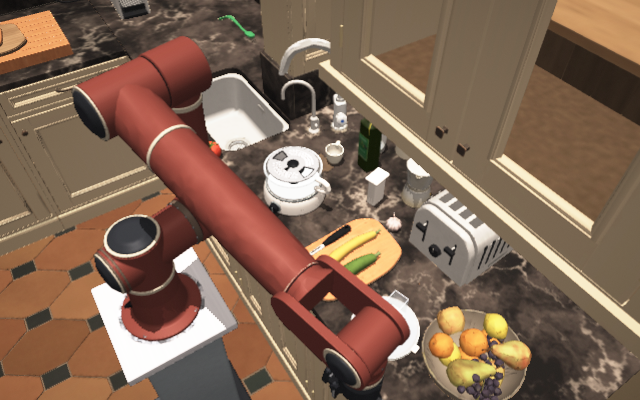

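View pics/side0.png

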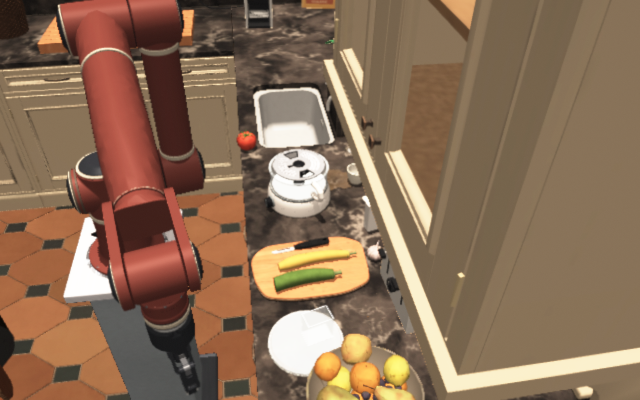

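The processor shows at about (293,175) in the scene view and (299,180) in the side view, handle at (323,186) / (318,190). Enlarged crops next.

```bash
python3 - <<'E'
import cv2,numpy as np
a=cv2.imread('pics/scene0.png')[140:220,250:340];b=cv2.imread('pics/side0.png')[140:220,255:345]
f=lambda m:cv2.resize(m,None,fx=6.6,fy=6.6,interpolation=cv2.INTER_CUBIC)
cv2.imwrite('pics/c1.png',f(a));cv2.imwrite('pics/c2.png',f(b))
E
```

```text
(no output)
```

View pics/c1.png

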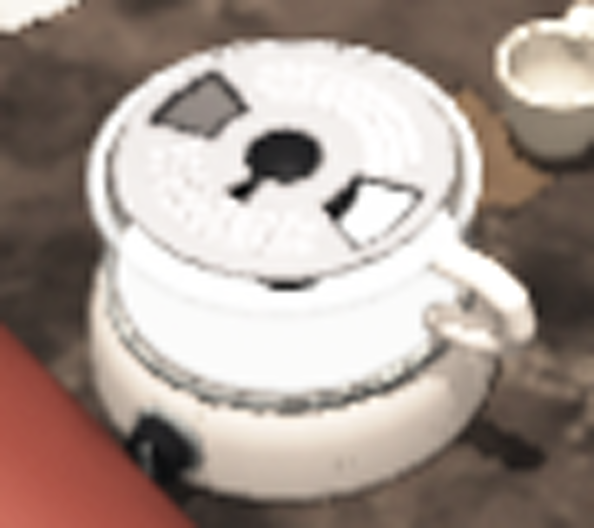

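View pics/c2.png

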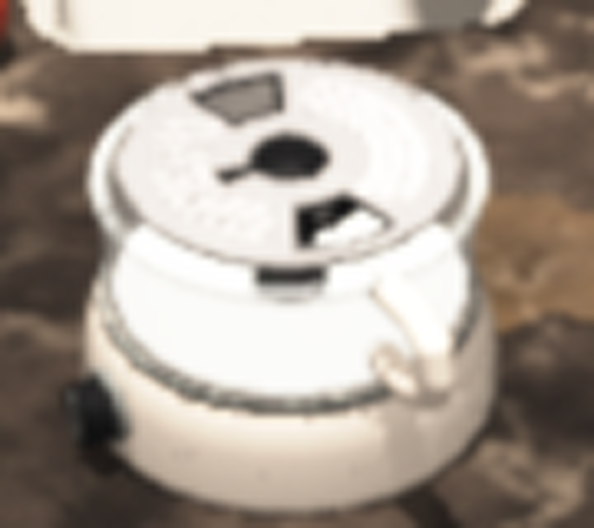

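```bash
cat > h.py <<'E'
import numpy as np
def ray(c,u,v):
    d=np.array([(u-c['cx'])/c['fx'],(v-c['cy'])/c['fy']]);s=d.copy()
    for _ in range(5): s=d/(1+c['k1']*(s@s))
    return -c['R'].T@c['t'], c['R'].T@np.r_[s,1]
def atz(c,u,v,z):
    o,d=ray(c,u,v); return o+d*(z-o[2])/d[2]
def pix(c,X):
    p=c['R']@np.asarray(X)+c['t'];s=p[:2]/p[2];s=s*(1+c['k1']*(s@s));return np.array([c['fx']*s[0]+c['cx'],c['fy']*s[1]+c['cy']])
E
python3 - <<'E'
import pickle,numpy as np
from h import *
P={'scene':(250,140,dict(hub=(284,153,.142),ha=(200,104,.137),hb=(375,212,.137),notch=(243,188,.137),handle=(505,275,.125),dial=(160,450,.03))),
'side':(255,140,dict(hub=(290,156,.142),ha=(243,98,.137),hb=(342,220,.137),notch=(230,175,.137),handle=(428,300,.125),dial=(95,415,.03)))}
for n,(x,y,d) in P.items():
    c=pickle.load(open(n+'0.pkl','rb'));h=None
    for k,(u,v,z) in d.items():
        p=atz(c,u/6.6+x,v/6.6+y,z)
        if h is None:h=p
        q=(p-h)[:2];print(n,k,p.round(4),'r',np.hypot(*q).round(4),'ang',np.degrees(np.arctan2(q[1],q[0])).round(1))
    m=(atz(c,d['ha'][0]/6.6+x,d['ha'][1]/6.6+y,.137)+atz(c,d['hb'][0]/6.6+x,d['hb'][1]/6.6+y,.137))/2;print('mid',m)
E
```

```text
scene hub [0.5216 0.1595 0.142 ] r 0.0 ang 0.0
scene ha [0.508  0.2157 0.137 ] r 0.0578 ang 103.7
scene hb [0.5392 0.1066 0.137 ] r 0.0557 ang -71.6
scene notch [0.4957 0.1541 0.137 ] r 0.0265 ang -168.2
scene handle [0.5739 0.0488 0.125 ] r 0.1224 ang -64.7
scene dial [0.4227 0.1183 0.03  ] r 0.1071 ang -157.4
mid [0.52355504 0.16115132 0.137     ]
side hub [0.5262 0.1522 0.142 ] r 0.0 ang 0.0
side ha [0.5106 0.2085 0.137 ] r 0.0585 ang 105.5
side hb [0.5444 0.1067 0.137 ] r 0.049 ang -68.2
side notch [0.4975 0.1477 0.137 ] r 0.029 ang -171.3
side handle [0.5768 0.0583 0.125 ] r 0.1067 ang -61.7
side dial [0.4271 0.1102 0.03  ] r 0.1076 ang -157.1
mid [0.52747031 0.15759778 0.137     ]
```

Call:
send_rows:
  deltas:
    - {"dx": 22, "dy": -27, "dz": 0, "spin": 0, "hand": 1}
    - {"dx": 22, "dy": -27, "dz": 0, "spin": 0, "hand": 1}
    - {"dx": 22, "dy": -27, "dz": 0, "spin": 0, "hand": 1}
    - {"dx": 22, "dy": -27, "dz": 0, "spin": 0, "hand": 1}
    - {"dx": 22, "dy": -27, "dz": 0, "spin": 0, "hand": 1}
    - {"dx": 22, "dy": -27, "dz": 0, "spin": 0, "hand": 1}
    - {"dx": 22, "dy": -27, "dz": 0, "spin": 0, "hand": 1}
    - {"dx": 22, "dy": -27, "dz": 0, "spin": 0, "hand": 1}
    - {"dx": 22, "dy": -27, "dz": 0, "spin": 0, "hand": 1}
    - {"dx": 22, "dy": -27, "dz": 0, "spin": 0, "hand": 1}

```text
time_s: 1.15
position: [0.3312, -0.253, 0.231]
eef_rot: [-3.091, -0.563, -0.0]
force: [0.6, 0.4, 0.3]
gripper_width: 0.998
finger_force: 0.0
```

Call:
send_rows:
  deltas:
    - {"dx": 22, "dy": -27, "dz": 0, "spin": 0, "hand": 1}
    - {"dx": 22, "dy": -27, "dz": 0, "spin": 0, "hand": 1}
    - {"dx": 22, "dy": -27, "dz": 0, "spin": 0, "hand": 1}
    - {"dx": 22, "dy": -27, "dz": 0, "spin": 0, "hand": 1}
    - {"dx": 22, "dy": -27, "dz": 0, "spin": 0, "hand": 1}
    - {"dx": 22, "dy": -27, "dz": 0, "spin": 0, "hand": 1}
    - {"dx": 22, "dy": -27, "dz": 0, "spin": 0, "hand": 1}
    - {"dx": 22, "dy": -27, "dz": 0, "spin": 0, "hand": 1}
    - {"dx": 22, "dy": -27, "dz": 0, "spin": 0, "hand": 1}
    - {"dx": 0, "dy": 0, "dz": 0, "spin": 0, "hand": 1}

```text
time_s: 2.15
position: [0.4308, 0.0458, 0.231]
eef_rot: [-3.088, -0.572, 0.001]
force: [-0.5, -0.2, 0.8]
gripper_width: 0.997
finger_force: 0.0
```

```bash
python3 - <<'E'
from workcell import r
import cv2,pickle
s=r.sense();print(s['time_s'],s['position'],s['eef_rot'],s['force'],s['joint_positions'])
c=r.camera('wrist');pickle.dump(c,open('wrist1.pkl','wb'));cv2.imwrite('pics/w1.png',c['img'])
E
```

```text
2.15 [0.43083233 0.04578389 0.23101198] [-3.08788351e+00 -5.71562368e-01  5.99469605e-04] [-0.53002535 -0.22252586  0.76088713] [-6.69734025e-02 -4.35085802e-01  2.03622996e+00  1.12388819e-03
  1.54112940e+00  1.13773534e+00]
```

View pics/w1.png

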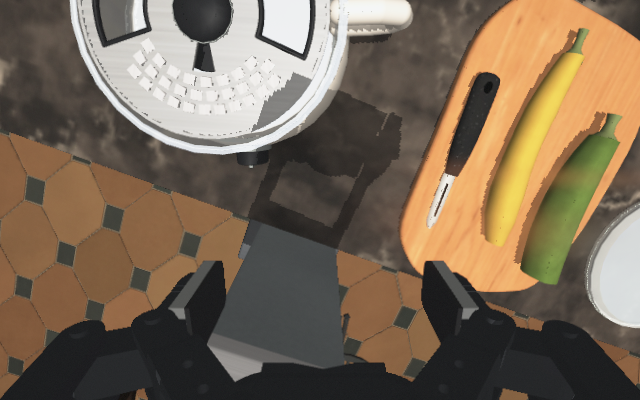

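```bash
python3 - <<'E'
import pickle,numpy as np
from h import *
c=pickle.load(open('wrist1.pkl','rb'))
h=atz(c,202,10,.142)
for k,u,v,z in [('hub',202,10,.142),('notchL',191,71,.137),('notchR',216,69,.137),('handle',409,15,.125),('handlemid',372,17,.122),('dial',253,160,.03)]:
    p=atz(c,u,v,z);q=(p-h)[:2];print(k,p.round(4),np.hypot(*q).round(4),np.degrees(np.arctan2(q[1],q[0])).round(1))
# rim circle: plate outer edge points
E
```

```text
hub [0.5236 0.163  0.142 ] 0.0 0.0
notchL [0.4861 0.1618 0.137 ] 0.0376 -178.2
notchR [0.4931 0.1465 0.137 ] 0.0347 -151.6
handle [0.5716 0.0392 0.125 ] 0.1327 -68.8
handlemid [0.5622 0.0617 0.122 ] 0.1084 -69.1
dial [0.4187 0.1195 0.03  ] 0.1135 -157.5
```

Call:
send_rows:
  deltas:
    - {"dx": 26, "dy": -15, "dz": 0, "spin": 0, "hand": 1}
    - {"dx": 26, "dy": -15, "dz": 0, "spin": 0, "hand": 1}
    - {"dx": 26, "dy": -15, "dz": 0, "spin": 0, "hand": 1}
    - {"dx": 26, "dy": -15, "dz": 0, "spin": 0, "hand": 1}
    - {"dx": 24.4, "dy": -13, "dz": 0, "spin": 0, "hand": 1}
    - {"dx": 0, "dy": 0, "dz": 20, "spin": 6, "hand": 1}
    - {"dx": 0, "dy": 0, "dz": 20, "spin": 0, "hand": 1}
    - {"dx": 0, "dy": 0, "dz": 20, "spin": 0, "hand": 1}
    - {"dx": 0, "dy": 0, "dz": 5, "spin": 0, "hand": 1}
    - {"dx": 0, "dy": 0, "dz": 0, "spin": 0, "hand": 1}

```text
time_s: 3.2
position: [0.5243, 0.1554, 0.1653]
eef_rot: [3.116, 0.399, -0.004]
force: [-0.8, 0.2, -0.5]
gripper_width: 1.001
finger_force: 0.0
```

```bash
python3 - <<'E'
from workcell import r
import cv2,pickle
s=r.sense();print(s['time_s'],s['position'],s['eef_rot'],s['force'],s['joint_positions'])
c=r.camera('wrist');pickle.dump(c,open('wrist2.pkl','wb'));cv2.imwrite('pics/w2.png',c['img'])
E
```

```text
3.2 [0.52431588 0.15537816 0.16525324] [ 3.11581415  0.39923219 -0.00379782] [-0.78166422  0.24628186 -0.54690526] [ 1.52120479e-01 -8.22460144e-02  1.85865608e+00 -2.48677389e-04
  1.36760734e+00  1.46809415e+00]
```

View pics/w2.png

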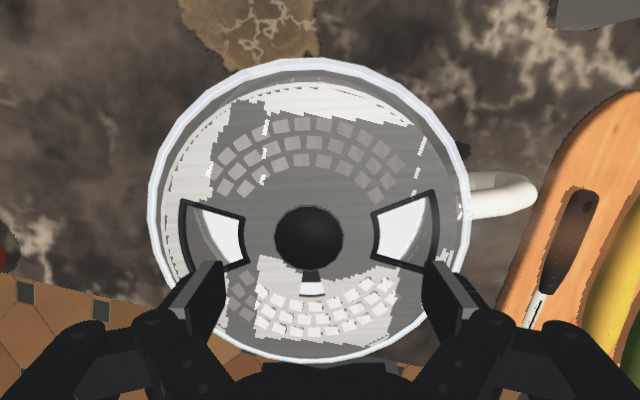

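```bash
python3 - <<'E'
import pickle,numpy as np
from h import *
c=pickle.load(open('wrist2.pkl','rb'))
rim=np.array([atz(c,u,v,.130) for u,v in [(148,213),(471,215),(309,57),(309,363),(195,103),(425,105)]])
A=np.c_[2*rim[:,:2],np.ones(len(rim))];s=np.linalg.lstsq(A,(rim[:,:2]**2).sum(1),rcond=None)[0];print('rim',s[:2],np.sqrt(s[2]+s[0]**2+s[1]**2))
h=np.r_[s[:2],0]
for k,u,v,z in [('hub',309,235,.143),('notch out',311.5,295,.137),('notchout2',312,289,.136),('handle',500,195,.125),('handleend',537,190,.118),
 ('LI1',245,214,.137),('LI2',249,261,.137),('RI1',371,213,.137),('RI2',377,254,.137),('LO1',181,200,.137),('RO1',434,190,.137)]:
    p=atz(c,u,v,z);q=(p-h)[:2];print(k,p.round(4),np.hypot(*q).round(4),np.degrees(np.arctan2(q[1],q[0])).round(1))
print(pix(c,[.5243,.1554,.1653]))
E
```

```text
rim [0.52408286 0.16408011] 0.09180022043910564
hub [0.5276 0.1648 0.143 ] 0.0036 11.5
notch out [0.489 0.154 0.137] 0.0365 -164.0
notchout2 [0.4923 0.1546 0.136 ] 0.0332 -163.4
handle [0.5712 0.0642 0.125 ] 0.1104 -64.7
handleend [0.5788 0.0395 0.118 ] 0.136 -66.3
LI1 [0.5283 0.2007 0.137 ] 0.0368 83.5
LI2 [0.5013 0.1933 0.137 ] 0.0371 127.9
RI1 [0.5458 0.1353 0.137 ] 0.0361 -52.9
RI2 [0.5236 0.125  0.137 ] 0.0391 -90.8
LO1 [0.5274 0.2353 0.137 ] 0.0713 87.3
RO1 [0.5665 0.1068 0.137 ] 0.0713 -53.5
[324.83546113 264.18537926]
```

Call:
send_rows:
  deltas:
    - {"dx": 2.1, "dy": -5.2, "dz": 0, "spin": -2, "hand": 1}
    - {"dx": 0, "dy": 0, "dz": 8, "spin": 0, "hand": 1}
    - {"dx": 0, "dy": 0, "dz": 8, "spin": 0, "hand": 1}
    - {"dx": 0, "dy": 0, "dz": 6, "spin": 0, "hand": 1}
    - {"dx": 0, "dy": 0, "dz": 4, "spin": 0, "hand": 1}
    - {"dx": 0, "dy": 0, "dz": 4, "spin": 0, "hand": 1}
    - {"dx": 0, "dy": 0, "dz": 4, "spin": 0, "hand": 1}
    - {"dx": 0, "dy": 0, "dz": 2, "spin": 0, "hand": 1}
    - {"dx": 0, "dy": 0, "dz": 0, "spin": 0, "hand": 1}
    - {"dx": 0, "dy": 0, "dz": 0, "spin": 0, "hand": 1}

```text
time_s: 4.25
position: [0.5258, 0.162, 0.1305]
eef_rot: [-3.108, -0.455, -0.001]
force: [0.5, -0.0, -0.3]
gripper_width: 1.004
finger_force: 0.0
```

Call:
send_rows:
  deltas:
    - {"dx": 0, "dy": 0, "dz": 2, "spin": 0, "hand": 1}
    - {"dx": 0, "dy": 0, "dz": 2, "spin": 0, "hand": 1}
    - {"dx": 0, "dy": 0, "dz": 2, "spin": 0, "hand": 1}
    - {"dx": 0, "dy": 0, "dz": 2, "spin": 0, "hand": 1}
    - {"dx": 0, "dy": 0, "dz": 2, "spin": 0, "hand": 1}
    - {"dx": 0, "dy": 0, "dz": 2, "spin": 0, "hand": 1}
    - {"dx": 0, "dy": 0, "dz": 2, "spin": 0, "hand": 1}
    - {"dx": 0, "dy": 0, "dz": 0, "spin": 0, "hand": 1}
    - {"dx": 0, "dy": 0, "dz": 0, "spin": 0, "hand": 1}
    - {"dx": 0, "dy": 0, "dz": 0, "spin": 0, "hand": 1}

```text
time_s: 5.25
position: [0.5258, 0.162, 0.1164]
eef_rot: [-3.108, -0.455, -0.0]
force: [-0.3, 0.4, 0.2]
gripper_width: 1.0
finger_force: 0.0
```

Call:
send_rows:
  deltas:
    - {"spin": -4, "hand": 1}
    - {"spin": -5, "hand": 1}
    - {"spin": -5, "hand": 1}
    - {"spin": -5, "hand": 1}
    - {"spin": -5, "hand": 1}
    - {"spin": -5, "hand": 1}
    - {"spin": -5, "hand": 1}
    - {"spin": -5, "hand": 1}
    - {"spin": -5, "hand": 1}
    - {"spin": -5, "hand": 1}

```text
validation failed for argument at $.de...
```

Call:
send_rows:
  deltas:
    - {"spin": -5, "hand": 1}
    - {"spin": -5, "hand": 1}
    - {"spin": -5, "hand": 1}
    - {"spin": -5, "hand": 1}
    - {"spin": -5, "hand": 1}
    - {"spin": -5, "hand": 1}
    - {"spin": -5, "hand": 1}
    - {"spin": -5, "hand": 1}
    - {"spin": -5, "hand": 1}
    - {"spin": 0, "hand": 1}

```text
validation failed for argument at $.de...
```

```bash
python3 - <<'E'
from workcell import r
import cv2,pickle
s=r.sense();print(s['time_s'],s['position'],s['eef_rot'],s['force'],s['torque'],s['joint_positions'])
c=r.camera('wrist');pickle.dump(c,open('wrist3.pkl','wb'));cv2.imwrite('pics/w3.png',c['img'])
E
```

```text
5.25 [0.525779   0.16200296 0.11643215] [-3.10840078e+00 -4.55459854e-01 -3.56700411e-04] [-0.2822699   0.44287519  0.23668206] [ 0.01228587 -0.04004685 -0.0235903 ] [ 1.63611854e-01 -2.56102701e-02  1.89039886e+00 -3.44009401e-06
  1.27657700e+00  1.44342889e+00]
```

View pics/w3.png

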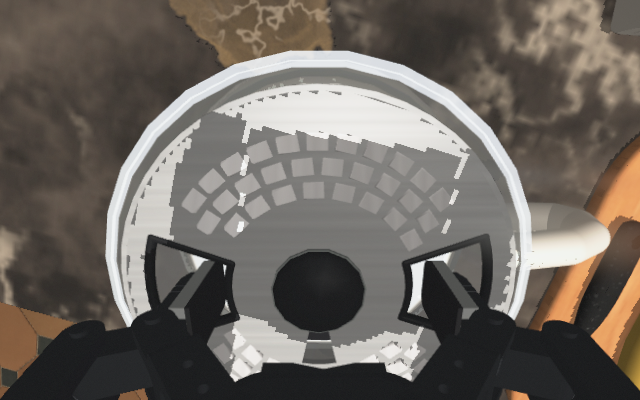

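Both fingertips sit in the holes, at (205,280) and (440,280). The rows were refused because every field is needed, so I am sending them again.

Call:
send_rows:
  deltas:
    - {"dx": 0, "dy": 0, "dz": 0, "spin": -4, "hand": 1}
    - {"dx": 0, "dy": 0, "dz": 0, "spin": -5, "hand": 1}
    - {"dx": 0, "dy": 0, "dz": 0, "spin": -5, "hand": 1}
    - {"dx": 0, "dy": 0, "dz": 0, "spin": -5, "hand": 1}
    - {"dx": 0, "dy": 0, "dz": 0, "spin": -5, "hand": 1}
    - {"dx": 0, "dy": 0, "dz": 0, "spin": -5, "hand": 1}
    - {"dx": 0, "dy": 0, "dz": 0, "spin": -5, "hand": 1}
    - {"dx": 0, "dy": 0, "dz": 0, "spin": -5, "hand": 1}
    - {"dx": 0, "dy": 0, "dz": 0, "spin": -5, "hand": 1}
    - {"dx": 0, "dy": 0, "dz": 0, "spin": -5, "hand": 1}

```text
time_s: 6.3
position: [0.5261, 0.1625, 0.1166]
eef_rot: [-2.636, -1.708, -0.003]
force: [0.7, 2.2, -0.9]
gripper_width: 0.999
finger_force: 0.9
```

Call:
send_rows:
  deltas:
    - {"dx": 0, "dy": 0, "dz": 0, "spin": -5, "hand": 1}
    - {"dx": 0, "dy": 0, "dz": 0, "spin": -5, "hand": 1}
    - {"dx": 0, "dy": 0, "dz": 0, "spin": -5, "hand": 1}
    - {"dx": 0, "dy": 0, "dz": 0, "spin": -5, "hand": 1}
    - {"dx": 0, "dy": 0, "dz": 0, "spin": -5, "hand": 1}
    - {"dx": 0, "dy": 0, "dz": 0, "spin": -5, "hand": 1}
    - {"dx": 0, "dy": 0, "dz": 0, "spin": -5, "hand": 1}
    - {"dx": 0, "dy": 0, "dz": 0, "spin": -5, "hand": 1}
    - {"dx": 0, "dy": 0, "dz": 0, "spin": -5, "hand": 1}
    - {"dx": 0, "dy": 0, "dz": 0, "spin": 0, "hand": 1}

```text
time_s: 7.3
position: [0.5258, 0.1622, 0.1165]
eef_rot: [1.787, 2.584, 0.001]
force: [-0.4, 0.4, 0.2]
gripper_width: 0.995
finger_force: 0.2
```

```bash
python3 - <<'E'
from workcell import r
import cv2,pickle
s=r.sense();print(s['time_s'],s['position'],s['eef_rot'],s['force'],s['torque'],s['joint_positions'])
c=r.camera('wrist');pickle.dump(c,open('wrist4.pkl','wb'));cv2.imwrite('pics/w4.png',c['img'])
E
```

```text
7.3 [0.525765   0.16220407 0.11649142] [1.78692142e+00 2.58384567e+00 7.12050151e-04] [-0.41097541  0.35751401  0.1587048 ] [ 0.09465514  0.00535398 -0.04955867] [ 1.63825875e-01 -2.56734596e-02  1.89035424e+00  3.10670065e-04
  1.27656726e+00 -1.96962974e-01]
```

View pics/w4.png

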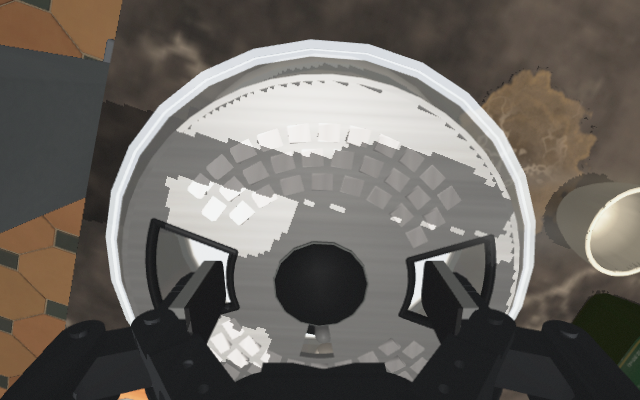

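```bash
python3 - <<'E'
import pickle,numpy as np,cv2
from h import *
c=pickle.load(open('wrist4.pkl','rb'))
cv2.imwrite('pics/w4c.png',cv2.resize(c['img'][300:370,280:360],None,fx=8,fy=8,interpolation=cv2.INTER_CUBIC))
for a in (-70,-67,-64): 
  t=np.radians(a);print(a,pix(c,[.525+.03*np.cos(t),.162+.03*np.sin(t),.1335]))
for a in range(-90,-50,5):
  t=np.radians(a);print(a,pix(c,[.525+.037*np.cos(t),.162+.037*np.sin(t),.137]))
E
```

```text
-70 [320.4983212  342.77002049]
-67 [323.98249867 342.72641572]
-64 [327.46019021 342.53118284]
-90 [291.94433529 356.64831306]
-85 [298.87904811 358.49237291]
-80 [305.94628671 359.83420208]
-75 [313.10339799 360.66795295]
-70 [320.3076627  360.99002351]
-65 [327.51633089 360.79902538]
-60 [334.68665199 360.09577139]
-55 [341.77590431 358.88328313]
```

View pics/w4c.png

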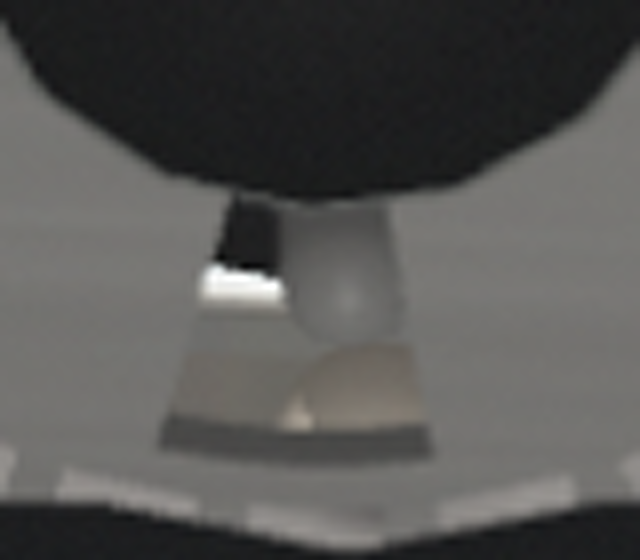

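The crop shows the pin at (347,290), 46 px to the right of the notch's middle (301,290). That is about 5.3° more anticlockwise.

Call:
send_rows:
  deltas:
    - {"dx": 0, "dy": 0, "dz": 0, "spin": -1.5, "hand": 1}
    - {"dx": 0, "dy": 0, "dz": 0, "spin": -1.5, "hand": 1}
    - {"dx": 0, "dy": 0, "dz": 0, "spin": -1.5, "hand": 1}
    - {"dx": 0, "dy": 0, "dz": 0, "spin": -0.8, "hand": 1}
    - {"dx": 0, "dy": 0, "dz": 0, "spin": 0, "hand": 1}
    - {"dx": 0, "dy": 0, "dz": 0, "spin": 0, "hand": 1}
    - {"dx": 0, "dy": 0, "dz": 0, "spin": 2, "hand": 1}
    - {"dx": 0, "dy": 0, "dz": 0, "spin": 2, "hand": 1}
    - {"dx": 0, "dy": 0, "dz": 0, "spin": 0, "hand": 1}
    - {"dx": 0, "dy": 0, "dz": 0, "spin": 0, "hand": 1}

```text
time_s: 8.35
position: [0.5257, 0.1617, 0.1162]
eef_rot: [1.756, 2.604, -0.001]
force: [-0.6, -0.3, -0.5]
gripper_width: 0.998
finger_force: 0.0
```

```bash
python3 - <<'E'
from workcell import r
import cv2,pickle
s=r.sense();print(s['time_s'],s['position'],s['eef_rot'],s['force'],s['torque'])
c=r.camera('wrist');pickle.dump(c,open('wrist5.pkl','wb'))
cv2.imwrite('pics/w5c.png',cv2.resize(c['img'][300:370,280:360],None,fx=8,fy=8,interpolation=cv2.INTER_CUBIC))
E
```

```text
8.35 [0.52571111 0.16173245 0.11624615] [ 1.75645091e+00  2.60443519e+00 -6.28959267e-04] [-0.63852475 -0.2738893  -0.5144481 ] [-0.01998901  0.00604143  0.02260316]
```

View pics/w5c.png

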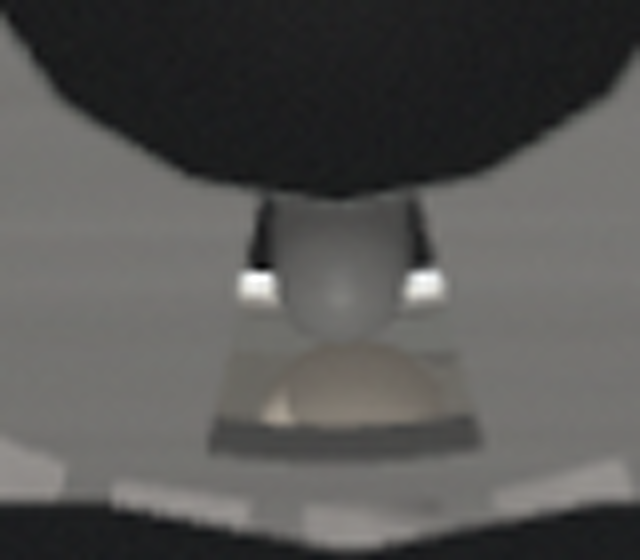

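The pin (342,290) is now central in the notch (240–445). I'll withdraw straight up, shut the fingers and press on the hub.

Call:
send_rows:
  deltas:
    - {"dx": 0, "dy": 0, "dz": -5, "spin": 0, "hand": 1}
    - {"dx": 0, "dy": 0, "dz": -10, "spin": 0, "hand": 1}
    - {"dx": 0, "dy": 0, "dz": -20, "spin": 0, "hand": 1}
    - {"dx": 0, "dy": 0, "dz": -20, "spin": 0, "hand": 1}
    - {"dx": 0, "dy": 0, "dz": -5, "spin": 0, "hand": -1}
    - {"dx": 0, "dy": 0, "dz": 0, "spin": 0, "hand": -1}
    - {"dx": 0, "dy": 0, "dz": 0, "spin": 0, "hand": -1}
    - {"dx": 0, "dy": 0, "dz": 0, "spin": 0, "hand": -1}
    - {"dx": 0, "dy": 0, "dz": 0, "spin": 0, "hand": -1}
    - {"dx": 0, "dy": 0, "dz": 0, "spin": 0, "hand": -1}
  squeeze: 20

```text
time_s: 9.4
position: [0.5253, 0.1619, 0.1755]
eef_rot: [-1.757, -2.603, 0.001]
force: [0.4, -0.0, 0.1]
gripper_width: 0.002
finger_force: 0.0
```

Call:
send_rows:
  deltas:
    - {"dx": 0, "dy": 0, "dz": 10, "spin": 0, "hand": -1}
    - {"dx": 0, "dy": 0, "dz": 8, "spin": 0, "hand": -1}
    - {"dx": 0, "dy": 0, "dz": 5, "spin": 0, "hand": -1}
    - {"dx": 0, "dy": 0, "dz": 2, "spin": 0, "hand": -1}
    - {"dx": 0, "dy": 0, "dz": 0, "spin": 0, "hand": -1}
    - {"dx": 0, "dy": 0, "dz": 0, "spin": 0, "hand": -1}
    - {"dx": 0, "dy": 0, "dz": 0, "spin": 0, "hand": -1}
    - {"dx": 0, "dy": 0, "dz": 0, "spin": 0, "hand": -1}
    - {"dx": 0, "dy": 0, "dz": 0, "spin": 0, "hand": -1}
    - {"dx": 0, "dy": 0, "dz": 0, "spin": 0, "hand": -1}

```text
time_s: 10.4
position: [0.5258, 0.162, 0.1515]
eef_rot: [1.757, 2.604, 0.0]
force: [0.1, 0.1, -0.5]
gripper_width: 0.004
finger_force: 0.0
```

Call:
send_rows:
  deltas:
    - {"dx": 0, "dy": 0, "dz": 1.5, "spin": 0, "hand": -1}
    - {"dx": 0, "dy": 0, "dz": 1.5, "spin": 0, "hand": -1}
    - {"dx": 0, "dy": 0, "dz": 1.5, "spin": 0, "hand": -1}
    - {"dx": 0, "dy": 0, "dz": 1.5, "spin": 0, "hand": -1}
    - {"dx": 0, "dy": 0, "dz": 1.5, "spin": 0, "hand": -1}
    - {"dx": 0, "dy": 0, "dz": 1.5, "spin": 0, "hand": -1}
    - {"dx": 0, "dy": 0, "dz": 1.5, "spin": 0, "hand": -1}
    - {"dx": 0, "dy": 0, "dz": 1.5, "spin": 0, "hand": -1}
    - {"dx": 0, "dy": 0, "dz": 1, "spin": 0, "hand": -1}
    - {"dx": 0, "dy": 0, "dz": 0, "spin": 0, "hand": -1}

```text
time_s: 11.4
position: [0.5257, 0.162, 0.1394]
eef_rot: [-1.757, -2.604, 0.0]
force: [-2.9, -0.2, 6.2]
gripper_width: 0.001
finger_force: 2.7
```

Call:
send_rows:
  deltas:
    - {"dx": 0, "dy": 0, "dz": 1, "spin": 0, "hand": -1}
    - {"dx": 0, "dy": 0, "dz": 1, "spin": 0, "hand": -1}
    - {"dx": 0, "dy": 0, "dz": 0.5, "spin": 0, "hand": -1}
    - {"dx": 0, "dy": 0, "dz": 0.5, "spin": 0, "hand": -1}
    - {"dx": 0, "dy": 0, "dz": 0.5, "spin": 0, "hand": -1}
    - {"dx": 0, "dy": 0, "dz": 0, "spin": 0, "hand": -1}
    - {"dx": 0, "dy": 0, "dz": 0, "spin": 0, "hand": -1}
    - {"dx": 0, "dy": 0, "dz": 0, "spin": 0, "hand": -1}
    - {"dx": 0, "dy": 0, "dz": 0, "spin": 0, "hand": -1}
    - {"dx": 0, "dy": 0, "dz": 0, "spin": 0, "hand": -1}

```text
time_s: 12.4
position: [0.5258, 0.162, 0.136]
eef_rot: [-1.757, -2.604, 0.0]
force: [-2.6, -0.5, 5.9]
gripper_width: -0.003
finger_force: 3.0
```

Call:
send_rows:
  deltas:
    - {"dx": 0, "dy": 0, "dz": 0.5, "spin": 0, "hand": -1}
    - {"dx": 0, "dy": 0, "dz": 0.5, "spin": 0, "hand": -1}
    - {"dx": 0, "dy": 0, "dz": 0.5, "spin": 0, "hand": -1}
    - {"dx": 0, "dy": 0, "dz": 0.5, "spin": 0, "hand": -1}
    - {"dx": 0, "dy": 0, "dz": 0, "spin": 0, "hand": -1}
    - {"dx": 0, "dy": 0, "dz": 0, "spin": 0, "hand": -1}
    - {"dx": 0, "dy": 0, "dz": 0, "spin": 0, "hand": -1}
    - {"dx": 0, "dy": 0, "dz": 0, "spin": 0, "hand": -1}
    - {"dx": 0, "dy": 0, "dz": 0, "spin": 0, "hand": -1}
    - {"dx": 0, "dy": 0, "dz": 0, "spin": 0, "hand": -1}

```text
time_s: 13.4
position: [0.5258, 0.162, 0.1341]
eef_rot: [1.757, 2.604, -0.0]
force: [-3.0, -1.0, 6.7]
gripper_width: 0.002
finger_force: 3.0
```

Call:
send_rows:
  deltas:
    - {"dx": 0, "dy": 0, "dz": 0.5, "spin": 0, "hand": -1}
    - {"dx": 0, "dy": 0, "dz": 0, "spin": 0, "hand": -1}
    - {"dx": 0, "dy": 0, "dz": 0.5, "spin": 0, "hand": -1}
    - {"dx": 0, "dy": 0, "dz": 0, "spin": 0, "hand": -1}
    - {"dx": 0, "dy": 0, "dz": 0, "spin": 0, "hand": -1}
    - {"dx": 0, "dy": 0, "dz": 0, "spin": 0, "hand": -1}
    - {"dx": 0, "dy": 0, "dz": 0, "spin": 0, "hand": -1}
    - {"dx": 0, "dy": 0, "dz": 0, "spin": 0, "hand": -1}
    - {"dx": 0, "dy": 0, "dz": 0, "spin": 0, "hand": -1}
    - {"dx": 0, "dy": 0, "dz": 0, "spin": 0, "hand": -1}

```text
time_s: 14.4
position: [0.5259, 0.162, 0.1338]
eef_rot: [1.757, 2.604, -0.0]
force: [-5.2, -0.5, 8.9]
gripper_width: -0.003
finger_force: 4.6
```

Call:
send_rows:
  deltas:
    - {"dx": 0, "dy": 0, "dz": 0.5, "spin": 0, "hand": -1}
    - {"dx": 0, "dy": 0, "dz": 0, "spin": 0, "hand": -1}
    - {"dx": 0, "dy": 0, "dz": 0.5, "spin": 0, "hand": -1}
    - {"dx": 0, "dy": 0, "dz": 0, "spin": 0, "hand": -1}
    - {"dx": 0, "dy": 0, "dz": 0.5, "spin": 0, "hand": -1}
    - {"dx": 0, "dy": 0, "dz": 0, "spin": 0, "hand": -1}
    - {"dx": 0, "dy": 0, "dz": 0, "spin": 0, "hand": -1}
    - {"dx": 0, "dy": 0, "dz": 0, "spin": 0, "hand": -1}
    - {"dx": 0, "dy": 0, "dz": 0, "spin": 0, "hand": -1}
    - {"dx": 0, "dy": 0, "dz": 0, "spin": 0, "hand": -1}

```text
time_s: 15.4
position: [0.5259, 0.162, 0.1337]
eef_rot: [-1.757, -2.604, 0.001]
force: [-9.8, -2.0, 16.0]
gripper_width: -0.002
finger_force: 7.8
```

Call:
send_rows:
  deltas:
    - {"dx": 0, "dy": 0, "dz": -2, "spin": 0, "hand": -1}
    - {"dx": 0, "dy": 0, "dz": -3, "spin": 0, "hand": -1}
    - {"dx": 0, "dy": 0, "dz": -10, "spin": 0, "hand": -1}
    - {"dx": 0, "dy": 0, "dz": -20, "spin": 0, "hand": -1}
    - {"dx": 0, "dy": 0, "dz": -30, "spin": 0, "hand": -1}
    - {"dx": 0, "dy": 0, "dz": -30, "spin": 0, "hand": -1}
    - {"dx": 0, "dy": -25, "dz": -20, "spin": 0, "hand": -1}
    - {"dx": 0, "dy": -30, "dz": 0, "spin": 0, "hand": -1}
    - {"dx": 0, "dy": -20, "dz": 0, "spin": 0, "hand": -1}
    - {"dx": 0, "dy": 0, "dz": 0, "spin": 0, "hand": -1}

```text
time_s: 16.4
position: [0.455, 0.1335, 0.2459]
eef_rot: [1.757, 2.603, 0.001]
force: [0.8, 0.4, 0.1]
gripper_width: 0.003
finger_force: 0.0
```

```bash
python3 - <<'E'
from workcell import r
import cv2,pickle,numpy as np
from h import *
s=r.sense();print(s['time_s'],s['position'],s['force'],s['qd'])
c=r.camera('wrist');pickle.dump(c,open('wrist6.pkl','wb'));cv2.imwrite('pics/w6.png',c['img'])
# numeric check: hub outline (dark blob) : foot diameter 38 mm -> plate height
g=cv2.cvtColor(c['img'],cv2.COLOR_BGR2GRAY)
n,l,st,ce=cv2.connectedComponentsWithStats((g<50).astype(np.uint8))
print('proj hub',pix(c,[.525,.162,.13]))
for i in range(1,n):
    if st[i,4]>300: print(st[i],ce[i])
for z in (.127,.137):
    t=np.linspace(0,6.28,100);q=np.array([pix(c,[.525+.019*np.cos(a),.162+.019*np.sin(a),z]) for a in t]);print(z,np.ptp(q,axis=0),q.min(0))
E
```

```text
16.4 [0.45503709 0.13353942 0.24585226] [0.84467824 0.36257352 0.07940054] [ 0.00598435  0.05296298 -0.03975047  0.00615273 -0.03836878  0.00749589]
proj hub [417.23334692 197.11562699]
[ 214   84   98  137 5656] [256.76255304 156.99823197]
[  0 106  12  85 402] [  5.73383085 145.90298507]
[329 165  46  58 356] [346.54494382 187.12078652]
[395 173  30  29 500] [408.642 186.748]
[   44   248   560   152 39794] [327.26506509 353.80620194]
[ 553  249   87  108 2318] [592.0672994  282.13114754]
[ 583  265   57   74 2082] [616.95004803 298.16810759]
0.127 [46.82216512 45.1969146 ] [392.82296195 173.04450924]
0.137 [48.51056882 46.68809854] [395.35456945 175.75393272]
```

```bash
python3 -c "
from workcell import r
print(r.sign_off())"
```

```text
the job is handed in; nothing more can be done
None
```

The disc was turned about 98° anticlockwise until the pin sat central in the notch, then pressed down until it stopped dead with the hub top at about 134 mm (its home height); the hand is clear and the job was handed in at about 16.5 s, with no picture viewed after the press.

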